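Shut the display riser and stack the cased lots on it

TASK

Get this saleroom display ready: first move the candlestick that blocks the door wedge onto the tray with its pair, then work the wedge straight back out from under the riser's heavy top in small slow tugs, never a yank, so that the top rides down on it without being lifted or slamming, and put the wedge in the open carton. With the top fully shut, stack all the closed cutlery cases on it in one square column in the middle, lying flat, long sides parallel to the riser's front edge. Keep the candlestick upright, do not rest any case on the top while it is propped, and leave the other candlestick, the teapot and the jar where they stand.

Things in the scene. Friction and masses are not known exactly. Their poses are not given: they have to be found in the camera images.
- riser: low grey display riser, fixed to the counter: carcass 280 wide (its y) x 205 deep (its x) x 50 high. Origin on the counter; the front face is 110 mm from it toward the riser's -x, the back face 95 mm toward +x. z up. The flat top of the front rail, 50 mm above the counter and 75 deep, is what the wedge lies on.
- riser_top (a joint): angle (rad) of the riser's heavy top: a slab 280 wide x 191 deep x 25 thick, 2.4 kg, hinged along the riser's back edge (riser x = +95 mm, z = 50 mm). Single readings are noisy by about 0.01 rad. 0 is fully shut, positive is raised at the front; about 0.09 at the start, resting on the wedge. It falls by its own weight, with little hinge friction; a fall of more than about 8 mm at its front edge slams. The slab's front edge is set 14 mm back from the riser's front face.
- top_centre (a point): the middle of the upper face of the riser's top; it moves with the top (75 mm above the counter when shut). x points to the hinge side, y along the riser's front edge, z up from the face.
- wedge: plain pine door wedge, 140 long (its x) x 40 wide (its y), tapering from 32 mm thick at the butt (-x end) to 3 mm at the tip (+x end); 0.1 kg. Origin in the middle of its flat underside. At the start it lies on the riser's front rail, tip pushed in under the top, its butt standing out about 58 mm beyond the riser's front face, pointing away from the riser (-x). Drawing it out along its -x takes about 10 to 20 N; its butt can be pinched across the 40 mm width from above.
- candlestick: squat silver-plated candlestick, 85 high, 0.28 kg: round base 58 across, thin stem, plain round cup 34 across from 56 to 85 mm up. Origin in the middle of its underside, z up. At the start it stands on the counter right behind the wedge's butt, in the wedge's way.
- tray: oblong dark metal tray, fixed, 150 (its x) x 220 (its y), floor 3 mm thick, rim 10 high and 6 wide, a grab loop at each short end. Origin on the counter under its middle. The other candlestick stands in its +y half; the -y half is free (middle of the free space at about y = -50 mm).
- mate: the other candlestick of the pair, same shape and origin, standing on the tray; leave it alone.
- carton: small open cardboard carton, fixed, outside 110 (its x) x 180 (its y) x 42 high, walls and floor 4 mm, empty. Origin on the counter under its middle; z up.
- case0: closed dark leatherette cutlery case with brass seam, 64 (its x) x 120 (its y) x 34 high, 0.25 kg. Origin in the middle of its underside, z up. The two to four cases are all alike and lie flat on the counter; the order in the column is free.
- case1: closed dark leatherette cutlery case with brass seam, 64 (its x) x 120 (its y) x 34 high, 0.25 kg. Origin in the middle of its underside, z up. The two to four cases are all alike and lie flat on the counter; the order in the column is free.
- case2: closed dark leatherette cutlery case with brass seam, 64 (its x) x 120 (its y) x 34 high, 0.25 kg. Origin in the middle of its underside, z up. The two to four cases are all alike and lie flat on the counter; the order in the column is free.
- case3: closed dark leatherette cutlery case with brass seam, 64 (its x) x 120 (its y) x 34 high, 0.25 kg. Origin in the middle of its underside, z up. The two to four cases are all alike and lie flat on the counter; the order in the column is free.
- teapot: silver-plated teapot, 111 high, body 112 across, spout toward +y, handle toward -y; origin in the middle of its underside. Bystander.
- jar: glass jar with stopper, 110 high, 70 across, origin in the middle of its underside. Bystander.
Not all that is in view belongs to the job. What is shaped like the case0 but purple or red is not meant. Several things have the shape of the wedge; the one meant has the colours described above.

How it is judged:
By the outcome, as a careful person would: the job done as asked, in the order asked, and still so for the second after the job is handed in, with the robot touching nothing.
Of case0, case1, case2, case3 only 2 to 4 are there at a start; the rules pass over those that are not, and their reading is None.
At some moment in a run one of case0, case1, case2, case3 may be knocked a few centimetres aside while the robot is not near it.
It also fails if it takes over 210 s, if anything falls off the work surface, if the arm or the gripper's body presses on something with over 40 N, if the wrist force passes 120 N, or if a joint passes its speed limit or range.

ROBOT

A 7-joint arm with a two-finger parallel gripper is mounted at the origin on the work surface. World frame = base frame: x ahead of the robot, y to its left, z up, the work surface at z = 0. Lengths are in m, angles in degrees, forces in N, time in s.
With the tool pointing down it reaches from about 0.425 to 0.875 m from the base axis. Payload 4.7 kg.
Tool frame: the origin (TCP) lies at the very end of the fingers, on their centre line; the grasp point (between the pads) lies 19 mm behind it; z points along the fingers, y is the direction in which the jaws open and shut (so a half turn about z gives the same grasp; the last joint's range is limited). The gripper opens to 87 mm and grips with 3 to 60 N. Pads are 19 mm wide; open, the fingers measure 117 mm over their backs; the gripper's body (75 mm by 190 mm) begins 51 mm behind the grasp point.
Start: joints at [76.209, 18.392, -4.016, 83.108, 1.295, 78.541, -3.26], TCP at [0.164, -0.629, 0.201] pointing down, gripper open.
Joint ranges: [-163.93, 163.93], [-17.29, 119.83], [-79.2, 71.16], [3.27, 140.29], [-89.18, 269.18], [5.43, 117.66], [-154.24, 154.24]. Speed limits (degrees/s): [147.25, 147.25, 180, 180, 180, 180, 180].

INTERFACE

Orientations are given as [roll, pitch, yaw] about the fixed x, y, z axes, in that order (R = Rz(yaw) Ry(pitch) Rx(roll)).
In Python, from cell import * gives the robot as it stands.
- The arm moves only by the tool drive_tool, never from a script. Its argument "moves" is text: rows parted by semicolons, each of 5 numbers parted by spaces: the shift along the tool's x, y, z in m, then the turn about the tool's z in degrees, then the gripper's target within -1 to 1 (fully open at 1, half-way at 0, shut at -1). In form: x y z yaw fingers; .... A call has exactly 8 rows; each row is the pose to reach, as a shift and turn from the pose commanded when the call began, along the tool's axes at that moment; what a row does not reach only later rows make up. A row lasts 1/10 s, in which the tool goes at most 50 mm and 8.59 degrees, less where a joint would pass 70% of its speed; a pose out of reach is approached as far as the arm can. A call with a gripper value outside its range is refused whole. The fingers move at their own pace and stop on an object; "grip_force" is the grip in N (left out, the last holds). Time passes only in rows, so rows that repeat a pose let the fingers close, or fill a call up. It gives the time, the measured TCP pose, the force and the opening at its end, in the units of the state.
- get_obs(): the state, without advancing time (a new reading comes with each control period).
- read_camera(name): name is "side" or "top" or "wrist"; returns (picture, depth): 420x560x3 uint8, red, green, blue; 420x560 float32, m along the optical axis (not along the pixel's ray), 0 where there is no reading.
- calibration(name): a dict with "intrinsics" (3x3 intrinsics, pixels), "cam_to_world" (4x4, takes a point from camera to world coordinates); the wrist camera has in their place "T_tool_cam" (4x4, takes a point from camera to tool coordinates, whose origin is the TCP and whose axes are the flange's). Camera axes: x right, y up, looking along -z (the intrinsics and any distortion apply to the point x, -y, -z); pixel columns grow to the right and rows downward; lengths in m; the calibration is good to about 2 mm. A picture is of the moment at which its call begins: read the wrist's pose just before it. calibration takes no time and is no camera call.
- sign_off(): hands the job in, once; it reports no verdict.
Trained networks look in the newest picture that a camera, given by its name, has taken for a name from the list of things; names that differ only in an ending like _2 or _b are one class to them, and where a whole thing is asked for, a point or a joint stands for the part that bears it (a point fixed in the world has none). Each returns a list of dicts, best first, with "conf" (0 to 1); they miss things now and then, are a little off and sometimes report something else, mostly with a low value. They report only what shows in the picture. A call takes as long as a camera call. They do not tell look-alikes from the thing itself.
- search_frame(camera, name): "uv" ([column, row] in pixels, amid what is visible of it).
- pinpoint(camera, name): "uv" ([column, row] in pixels: a listed point, or the origin of a listed thing).
The state is a dict: "time_s": time; "qpos": joint angles; "joint_velocities": joint speeds; "effort": joint torques, N m; "tool_pos": TCP position; "tool_rot": TCP orientation; "force": force on the tool from outside, world axes, zero at the start; "wrist_torque": the same for the moment, N m; "grip_width": finger opening in m.
Only numpy, scipy, OpenCV 4.12 (cv2) and the standard library are available. Lean on these libraries where they do the work, as an engineer would, in place of code of your own. Each camera call takes 0.05 s, during which the arm holds its last target. There are 200 camera calls.

## Working session

There is one attempt and no reset: what is moved stays moved. The work goes in short steps, Python scripts to look and compute and a tool call to move; the robot and the scene stay as the last step left them, time stands still between calls to the robot, and variables do not carry over. Pictures are saved under pics/ and viewed, about 12 in all and at most 16, crops included, and the job is handed in when it is done.

Besides the shell and the picture viewer there is one more tool, called after "Request:" as name(argument=value, ...) on one line, values as JSON. drive_tool: Moves the arm, as the interface text tells. Its arguments: {"type":"object","properties":{"moves":{"type":"string"},"grip_force":{"type":"number"}},"required":["moves"]}

```bash
mkdir -p pics; ls
cat > h.py <<'E'
from cell import *
import numpy as np, cv2
from scipy.spatial.transform import Rotation as R
def shot(cam,fn=None,crop=None,scale=1):
    o=get_obs(); im,d=read_camera(cam)
    if fn:
        c=im if crop is None else im[crop[1]:crop[3],crop[0]:crop[2]]
        cv2.imwrite('pics/'+fn,cv2.resize(c[:,:,::-1],None,fx=scale,fy=scale,interpolation=cv2.INTER_CUBIC))
    return im,d,pose(cam,o)
def pose(cam,o=None):
    c=calibration(cam); 
    if 'cam_to_world' in c: return np.array(c['intrinsics']),np.array(c['cam_to_world'])
    o=o or get_obs(); T=np.eye(4); T[:3,:3]=R.from_euler('xyz',o['tool_rot'],degrees=True).as_matrix(); T[:3,3]=o['tool_pos']
    return np.array(c['intrinsics']),T@np.array(c['T_tool_cam'])
def px(KT,uv,depth=None,z=None):
    K,T=KT; r=np.linalg.inv(K)@[uv[0],uv[1],1]; r=np.array([r[0],-r[1],-1])
    if depth is not None: return (T@np.append(r*depth,1))[:3]
    w=T[:3,:3]@r; return T[:3,3]+w*(z-T[2,3])/w[2]
def cloud(KT,d):
    v,u=np.mgrid[0:d.shape[0],0:d.shape[1]]; K,T=KT
    p=np.stack([(u-K[0,2])/K[0,0]*d,-(v-K[1,2])/K[1,1]*d,-d],-1)
    return p@T[:3,:3].T+T[:3,3]
def proj(KT,P):
    K,T=KT; p=np.linalg.inv(T)@np.append(P,1); q=K@[p[0],-p[1],-p[2]]; return q[:2]/q[2]
E
python3 - <<'E'
from h import *
print(get_obs())
print({k:calibration('top')[k] for k in calibration('top')})
print(calibration('wrist'))
im,d,KT=shot('top','t0.png',scale=1.4); shot('side','s0.png',scale=1.4)
for n in ['riser','top_centre','wedge','candlestick','tray','carton','case0','teapot','jar']:
    for r in pinpoint('top',n):
        u,v=np.array(r['uv']).astype(int); print(n,np.round(r['uv']),round(r['conf'],2),np.round(px(KT,r['uv'],d[v,u]),3))
E
```

```text
pics
{'time_s': 0.0, 'qpos': array([76.20815673, 18.43896541, -4.01634579, 83.17417729,  1.29733387,
       78.54129136, -3.26011276]), 'joint_velocities': array([ 0.08655867, -0.03702397,  0.04184658, -0.04990622,  0.04522231,
        0.02241664,  0.08043687]), 'effort': array([ 1.04120318e-03, -4.91292572e+01, -4.03748788e-01, -3.12524307e+01,
       -6.40340103e-02,  4.37241001e-02,  1.74054326e-04]), 'tool_pos': array([ 0.16363442, -0.62845297,  0.1994691 ]), 'tool_rot': array([-1.79890943e+02,  7.78081584e-03,  1.46027101e+01]), 'force': array([0.78478908, 0.43141832, 0.27826536]), 'wrist_torque': array([ 0.03797103, -0.00362636, -0.01114976]), 'grip_width': 0.08682021071538507}
{'intrinsics': array([[424.16282322,   0.        , 284.58740379],
       [  0.        , 424.16282322, 205.77791317],
       [  0.        ,   0.        ,   1.        ]]), 'cam_to_world': array([[-0.01392828,  0.99629671, -0.0848461 ,  0.4603573 ],
       [-0.99987191, -0.01454674, -0.00667527, -0.00527275],
       [-0.00788478,  0.08474226,  0.99637171,  1.33661341],
       [ 0.        ,  0.        ,  0. 
[... 571 characters left out ...]
71 [0.554 0.094 0.085]
riser [251. 206.] 0.66 [0.568 0.104 0.08 ]
riser [189. 153.] 0.32 [0.726 0.284 0.099]
top_centre [283. 211.] 0.69 [0.552 0.007 0.091]
top_centre [254. 205.] 0.6 [0.57  0.094 0.082]
wedge [320. 278.] 0.87 [ 0.348 -0.101  0.019]
wedge [283. 210.] 0.73 [0.554 0.008 0.094]
candlestick [324. 214.] 0.52 [ 0.54  -0.114  0.085]
tray [170. 252.] 0.88 [0.434 0.364 0.002]
carton [165. 200.] 0.94 [0.598 0.382 0.004]
case0 [420. 154.] 0.92 [ 0.726 -0.422  0.029]
case0 [412. 203.] 0.78 [ 0.574 -0.388  0.034]
case0 [369. 245.] 0.63 [ 0.447 -0.252  0.037]
case0 [422. 260.] 0.6 [ 0.401 -0.411  0.036]
teapot [363. 151.] 0.69 [ 0.728 -0.233  0.085]
jar [188. 150.] 0.6 [0.733 0.285 0.109]
```

View pics/t0.png

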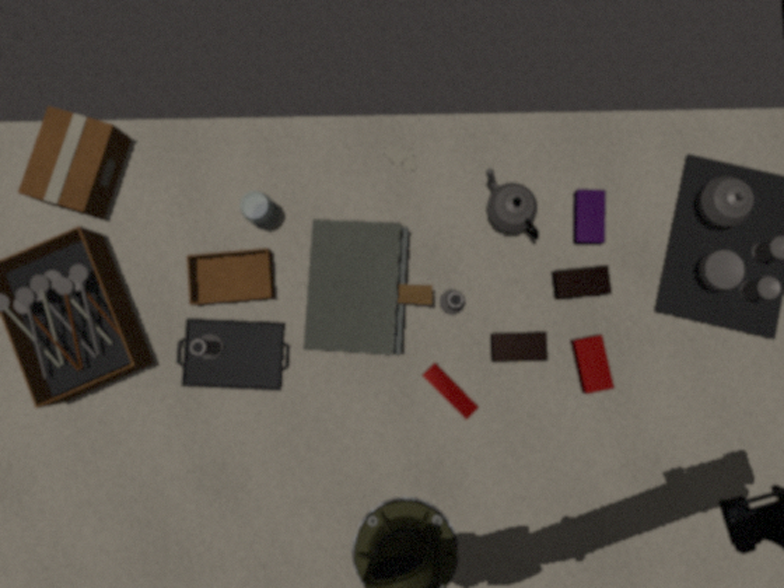

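View pics/s0.png

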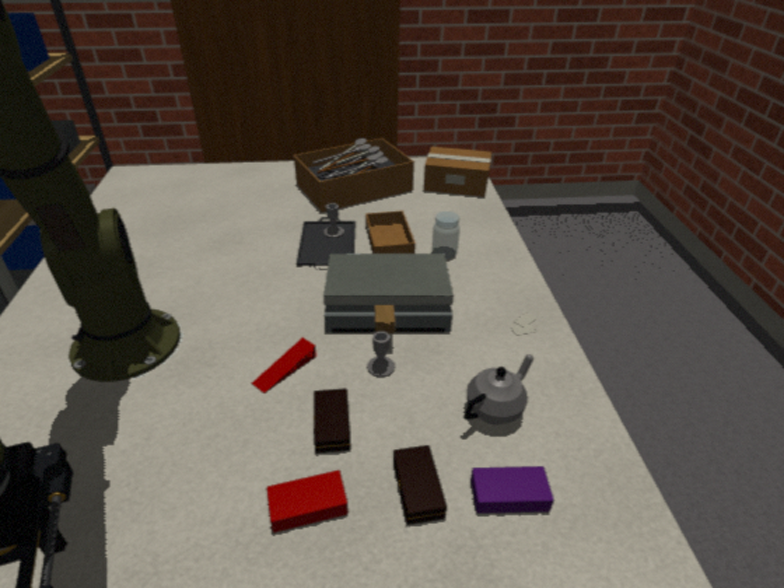

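The top view (original pixels) shows these:
- **Wedges:** the pine one is at (297,210) and pokes out of the riser's right side, so the riser front faces world -y. The red one at (320,278) is a decoy.
- **Candlesticks:** the blocker is at (324,214) and the mate at (146,248).
- **Cases:** two dark ones, at (370,247) and (415,202). The red (423,260) and purple (421,155) ones are decoys.

Next I'll measure from the depth.

```bash
cat >> h.py <<'E'
def rect(P,m,z=(0.0,1)):
    q=P[m]; q=q[(q[:,2]>z[0])&(q[:,2]<z[1])]
    (c,s,a)=cv2.minAreaRect((q[:,:2]*1000).astype(np.float32)); return np.round(c,1),np.round(s,1),round(a,1),np.round(np.median(q[:,2])*1000,1),len(q)
E
python3 - <<'E'
from h import *
im,d,KT=shot('top'); P=cloud(KT,d); z=P[:,:,2]
v,u=np.mgrid[0:420,0:560]
def box(a,b,c,e): return (u>=a)&(u<c)&(v>=b)&(v<e)&(d>0)
print('caseA',rect(P,box(340,225,400,270),(.026,.05)))
print('caseB',rect(P,box(385,180,445,225),(.026,.05)))
print('candle',rect(P,box(308,195,340,235),(.07,.1)))
print('mate',rect(P,box(130,235,162,260),(.07,.1)))
print('slab',rect(P,box(205,140,300,270),(.066,.12)))
print('carcass',rect(P,box(205,140,300,270),(.03,.12)))
print('wedge',rect(P,box(292,195,312,225),(.065,.12)))
print('carton',rect(P,box(120,170,200,220),(.03,.06)))
print('tray',rect(P,box(115,220,220,285),(.006,.02)))
for uu in (225,240,255,270,280,285,288,291): print(uu,np.round(np.median(P[170:200,uu],axis=0),3))
for uu in (290,295,300,305,310): print(uu,np.round(np.median(P[207:214,uu],axis=0),3))
E
```

```text
caseA (array([ 441.1, -258.4]), array([ 63.9, 121.4]), 1.1, np.float64(34.5), 826)
caseB (array([ 581.5, -400.9]), array([ 64.6, 121.2]), 4.6, np.float64(34.6), 814)
candle (array([548.1, -96.1]), array([72. , 33.3]), 73.2, np.float64(85.5), 119)
mate (array([449.8, 426.6]), array([32.7, 32.2]), 89.2, np.float64(87.6), 122)
slab (array([573.3,  78.4]), array([240.4, 280. ]), 85.5, np.float64(83.2), 6249)
carcass (array([573.3,  78.4]), array([240.4, 280. ]), 85.5, np.float64(82.7), 6626)
wedge (array([556. , -42.5]), array([47.6, 39.5]), 88.8, np.float64(77.1), 234)
carton (array([604.4, 377.4]), array([111.3, 182.3]), 4.1, np.float64(40.6), 374)
tray (array([434.7, 374.1]), array([329.8, 198.9]), 89.2, np.float64(8.8), 1038)
225 [0.634 0.181 0.077]
240 [0.633 0.136 0.081]
255 [0.632 0.09  0.083]
270 [0.63  0.045 0.089]
280 [0.63  0.016 0.09 ]
285 [0.632 0.001 0.075]
288 [ 0.635 -0.008  0.051]
291 [ 0.642 -0.018 -0.   ]
290 [ 0.555 -0.013  0.07 ]
295 [ 0.555 -0.028  0.075]
300 [ 0.554 -0.043  0.077]
305 [ 0.554 -0.057  0.079]
310 [ 0.56  -0.076  0.   ]
```

Request:
drive_tool(moves="0.03 -0.024 -0.02 -5 1; 0.067 -0.054 -0.03 -12 1; 0.104 -0.084 -0.03 -19 1; 0.141 -0.114 -0.03 -26 1; 0.178 -0.144 -0.03 -33 1; 0.215 -0.174 -0.03 -40 1; 0.245 -0.2 -0.03 -46 1; 0.265 -0.216 -0.03 -50 1", grip_force=20)

```text
time_s: 1.4
tool_pos: [0.3679, -0.3503, 0.2311]
tool_rot: [179.9, 0.0, 65.0]
force: [-0.2, -0.0, -0.2]
grip_width: 0.0869
```

```bash
cat >> h.py <<'E'
def plan(x,y,z,yaw):
    """shift in tool axes and turn from the measured pose to a world pose (tool down)"""
    o=get_obs(); M=R.from_euler('xyz',o['tool_rot'],degrees=True).as_matrix()
    dy=(yaw-o['tool_rot'][2]+180)%360-180
    return np.round(M.T@(np.array([x,y,z])-o['tool_pos']),4),'turn',round(-dy,1)
def st():
    o=get_obs(); print(round(o['time_s'],2),np.round(o['tool_pos'],4),np.round(o['tool_rot'],2),'F',np.round(o['force'],1),'w',round(o['grip_width'],4),'q',np.round(o['qpos'],0))
E
python3 -c "
from h import *
st();print(plan(.54,-.13,.22,90))"
```

```text
1.4 [ 0.3679 -0.3503  0.2311] [1.7994e+02 1.0000e-02 6.5020e+01] F [-0.2 -0.  -0.2] w 0.0869 q [ 61.   1. -21. 100.   0.  79.  15.]
(array([0.2724, 0.063 , 0.0111]), 'turn', np.float64(-25.0))
```

Request:
drive_tool(moves="0.03 0.007 0 -3 1; 0.075 0.018 0 -7 1; 0.12 0.028 0 -11 1; 0.165 0.039 0.005 -16 1; 0.21 0.05 0.01 -20 1; 0.25 0.058 0.01 -23 1; 0.268 0.062 0.01 -25 1; 0.272 0.063 0.01 -25 1")

```text
time_s: 2.2
tool_pos: [0.5405, -0.1328, 0.2205]
tool_rot: [180.0, -0.0, 89.8]
force: [-0.2, -0.4, -0.0]
grip_width: 0.0866
```

```bash
cat > m.py <<'E'
from h import *
im,d,KT=shot('wrist','w1.png',scale=1.3); P=cloud(KT,d); x,y,z=P[...,0],P[...,1],P[...,2]; ok=d>0
st()
print('candle cup',rect(P,ok&(y<-.085)&(x>.48)&(x<.6),(.078,.1)))
w=ok&(x>.52)&(x<.59)&(y<-.02)
print('wedge',rect(P,w&(y>-.082),(.062,.1)))
for a in (-.075,-.065,-.055,-.045,-.035,-.025):
    q=P[w&(abs(y-a)<.003)&(z>.06)]; q=q[(q[:,1]>-.083)]
    if len(q)>5: print(a,'x edges',np.round([np.percentile(q[:,0],1),np.percentile(q[:,0],99)],4),'z',np.round(np.median(q[:,2]),4))
for xx in (.45,.48,.52,.59,.62,.65,.68): # slab front edge & rail front edge
    q=P[ok&(abs(x-xx)<.006)]; a=q[(q[:,2]>.08)]; b=q[(q[:,2]>.04)&(q[:,2]<.056)]
    print(xx,'slab y0',np.round(np.percentile(a[:,1],2),4) if len(a)>9 else None,'rail y0',np.round(np.percentile(b[:,1],2),4) if len(b)>9 else None)
E
python3 m.py
```

```text
2.25 [ 0.5399 -0.1343  0.2204] [-179.99    0.     89.63] F [ 0.3 -0.1 -0.1] w 0.0869 q [ 44.   9. -36.  94.   5.  79.   7.]
candle cup (array([ 540.5, -113.4]), array([32.8, 33.4]), 0.6, np.float64(84.9), 1036)
wedge (array([553.9, -42.1]), array([46.1, 40. ]), 86.7, np.float64(77.0), 2394)
-0.065 x edges [0.5335 0.5725] z 0.0813
-0.055 x edges [0.5339 0.5724] z 0.0795
-0.045 x edges [0.534  0.5731] z 0.0775
-0.035 x edges [0.5349 0.574 ] z 0.0754
-0.025 x edges [0.535  0.5748] z 0.0733
0.45 slab y0 0.0164 rail y0 0.0013
0.48 slab y0 -0.121 rail y0 -0.001
0.52 slab y0 -0.1078 rail y0 -0.0039
0.59 slab y0 -0.1377 rail y0 -0.0091
0.62 slab y0 -0.0964 rail y0 -0.0113
0.65 slab y0 0.0018 rail y0 -0.0134
0.68 slab y0 -0.0004 rail y0 -0.0157
```

Request:
drive_tool(moves="0.01 0 0.02 0 1; 0.021 0.001 0.06 0 1; 0.021 0.001 0.1 0 1; 0.021 0.001 0.135 0 1; 0.021 0.001 0.155 0 1; 0.021 0.001 0.165 0 1; 0.021 0.001 0.167 0 -0.4; 0.021 0.001 0.167 0 -0.8", grip_force=20)

```text
time_s: 3.05
tool_pos: [0.5409, -0.1149, 0.0543]
tool_rot: [179.9, 0.1, 89.5]
force: [-0.1, 0.3, -0.8]
grip_width: 0.0782
```

Request:
drive_tool(moves="0 0 0 0 -1; 0 0 0 0 -1; 0 0 0 0 -1; 0 0 -0.005 0 -1; -0.002 0 -0.03 0 -1; -0.002 0 -0.07 0 -1; -0.002 0 -0.11 0 -1; -0.002 0 -0.14 0 -1")

```text
time_s: 3.85
tool_pos: [0.5414, -0.1154, 0.1968]
tool_rot: [179.8, 0.1, 89.6]
force: [0.7, -1.1, 0.3]
grip_width: 0.015
```

```bash
python3 -c "
from h import *
st();print(plan(.437,.317,.22,90))
im,d,KT=shot('top'); P=cloud(KT,d)
for n in ('tray','mate'): print([(np.round(px(KT,r['uv'],z=.003),3),round(r['conf'],2)) for r in pinpoint('top',n)])
m=(d>0)&(P[...,0]>.33)&(P[...,0]<.54)&(P[...,1]>.23)&(P[...,1]<.5)
img=im.copy();mask=(m&(im.sum(2)<200)).astype(np.uint8)
# dark tray by colour
n,l,s,c=cv2.connectedComponentsWithStats(cv2.morphologyEx(mask,cv2.MORPH_OPEN,np.ones((7,7))));i=1+s[1:,4].argmax()
print(rect(P,l==i,(-.01,.02)))
"
```

```text
3.85 [ 0.5414 -0.1154  0.1968] [1.7983e+02 6.0000e-02 8.9620e+01] F [ 0.7 -1.1  0.3] w 0.015 q [ 43.   9. -37.  96.   6.  76.   4.]
(array([ 0.4317, -0.1071, -0.024 ]), 'turn', np.float64(-0.4))
[(array([0.43 , 0.378, 0.003]), 0.8)]
[(array([0.453, 0.427, 0.003]), 0.76), (array([0.583, 0.105, 0.003]), 0.58)]
(array([432.4, 374. ]), array([220.4, 147.2]), 86.8, np.float64(3.5), 2905)
```

```bash
python3 -c "
from h import *
st(); im,d,KT=shot('side','s1.png',crop=(180,150,400,350),scale=3)
im,d,KT=shot('wrist','w2.png'); P=cloud(KT,d)
print(rect(P,(d>0)&(P[...,1]<-.085)&(P[...,0]>.48)&(P[...,0]<.6),(.078,.1)))
"
```

```text
4.0 [ 0.5422 -0.1156  0.1964] [1.7972e+02 1.1000e-01 8.9610e+01] F [ 0.7 -0.5 -0.8] w 0.0046 q [ 43.   9. -37.  96.   6.  76.   4.]
(array([ 540.3, -113.4]), array([33.3, 33.4]), 6.3, np.float64(85.0), 1170)
```

View pics/s1.png

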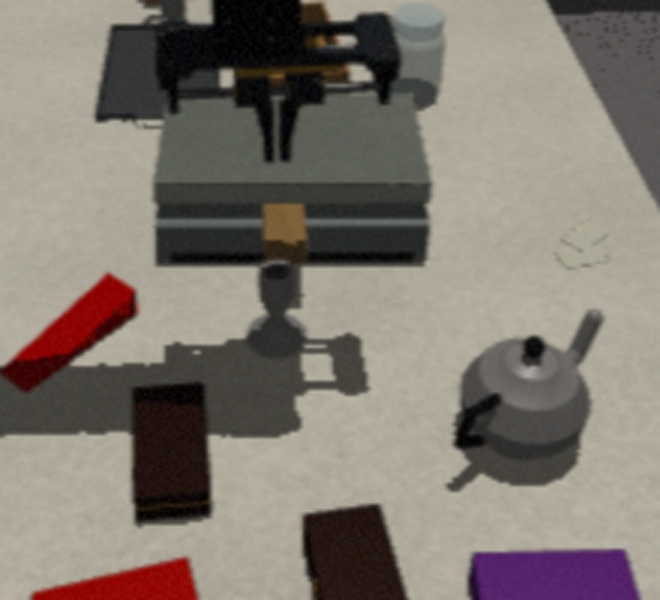

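The side crop shows the candlestick at (275,300) untouched: I lifted before the slow fingers had closed. I'll repeat it with a longer close.

Request:
drive_tool(moves="0 0 0 0 1; 0 0 0 0 1; 0 0 0 0 1; 0 0 0 0 1; 0 0 0 0 1; 0.002 -0.002 0.02 0 1; 0.002 -0.002 0.05 0 1; 0.002 -0.002 0.08 0 1", grip_force=20)

```text
time_s: 4.9
tool_pos: [0.539, -0.1137, 0.1131]
tool_rot: [179.9, 0.0, 89.6]
force: [1.1, 0.2, -0.2]
grip_width: 0.0574
```

Request:
drive_tool(moves="0 0 0.03 0 1; 0 0 0.05 0 1; 0 0 0.06 0 1; 0 0 0.062 0 -1; 0 0 0.062 0 -1; 0 0 0.062 0 -1; 0 0 0.062 0 -1; 0 0 0.062 0 -1")

```text
time_s: 5.7
tool_pos: [0.5391, -0.1137, 0.0524]
tool_rot: [179.9, 0.0, 89.6]
force: [-0.0, -0.4, -1.2]
grip_width: 0.0549
```

Request:
drive_tool(moves="0 0 0 0 -1; 0 0 0 0 -1; 0 0 0 0 -1; 0 0 0 0 -1; 0 0 0 0 -1; 0 0 0 0 -1; 0 0 -0.005 0 -1; 0 0 -0.01 0 -1")

```text
time_s: 6.5
tool_pos: [0.5367, -0.1134, 0.0607]
tool_rot: [-179.8, -0.0, 89.6]
force: [0.3, 0.8, -3.2]
grip_width: 0.033
```

Request:
drive_tool(moves="0 0 -0.015 0 -1; 0 0 -0.04 0 -1; 0 0 -0.07 0 -1; 0 0 -0.1 0 -1; 0 0 -0.13 0 -1; 0 0 -0.15 0 -1; 0.01 0 -0.16 0 -1; 0.03 -0.003 -0.16 0 -1")

```text
time_s: 7.3
tool_pos: [0.5364, -0.0844, 0.2233]
tool_rot: [179.9, 0.1, 89.4]
force: [-0.4, -0.1, -3.0]
grip_width: 0.0333
```

Request:
drive_tool(moves="0.025 -0.006 0 0 -1; 0.05 -0.012 0 0 -1; 0.08 -0.02 0 0 -1; 0.11 -0.028 0 0 -1; 0.14 -0.036 0 0 -1; 0.17 -0.044 0 0 -1; 0.2 -0.052 0 0 -1; 0.23 -0.06 0 0 -1")

```text
time_s: 8.1
tool_pos: [0.4757, 0.1488, 0.2212]
tool_rot: [-179.9, 0.0, 89.7]
force: [0.5, 0.5, -3.0]
grip_width: 0.0337
```

```bash
python3 -c "
from h import *
st();print(plan(.430,.324,.20,90))
"
```

```text
8.1 [0.4757 0.1488 0.2212] [-1.7992e+02  4.0000e-02  8.9650e+01] F [ 0.5  0.5 -3. ] w 0.0337 q [ 29.   1. -50. 101.   1.  78. -21.]
(array([ 0.1749, -0.0467,  0.0211]), 'turn', np.float64(-0.3))
```

Request:
drive_tool(moves="0.03 -0.008 0 0 -1; 0.06 -0.016 0 0 -1; 0.09 -0.024 0 0 -1; 0.12 -0.032 0 0 -1; 0.145 -0.039 0.01 0 -1; 0.165 -0.044 0.015 0 -1; 0.174 -0.046 0.02 0 -1; 0.175 -0.046 0.02 0 -1")

```text
time_s: 8.9
tool_pos: [0.4308, 0.3232, 0.2006]
tool_rot: [-179.9, 0.0, 89.8]
force: [0.4, 0.2, -2.8]
grip_width: 0.0332
```

```bash
python3 -c "
from h import *
st();print(plan(.430,.324,.057,90))
im,d,KT=shot('wrist','w3.png',scale=1.2)
"
```

```text
8.9 [0.4308 0.3232 0.2006] [-1.7987e+02  4.0000e-02  8.9780e+01] F [ 0.4  0.2 -2.8] w 0.0332 q [ 13.  11. -58.  97.  10.  77. -47.]
(array([ 0.0009, -0.0005,  0.1436]), 'turn', np.float64(-0.2))
```

View pics/w3.png

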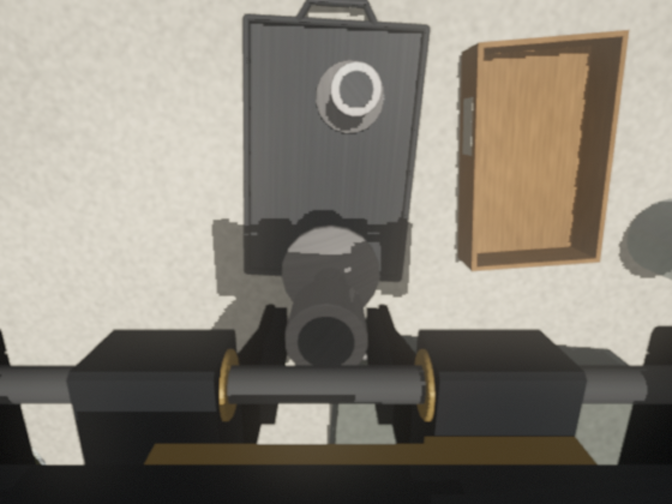

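The wrist view shows the candlestick held upright at (330,330), over the free half of the tray, with the mate at (350,95). Lowering it now.

Request:
drive_tool(moves="0.001 0 0.02 0 -1; 0.001 0 0.05 0 -1; 0.001 0 0.08 0 -1; 0.001 0 0.11 0 -1; 0.001 0 0.13 0 -1; 0.001 0 0.138 0 -1; 0.001 0 0.142 0 -1; 0.001 0 0.144 0 -1")

```text
time_s: 9.75
tool_pos: [0.4335, 0.323, 0.0582]
tool_rot: [179.9, -0.0, 89.5]
force: [0.3, -0.1, -2.1]
grip_width: 0.0333
```

Request:
drive_tool(moves="0 0 0.001 0 -1; 0 0 0.001 0 1; 0 0 0.001 0 1; 0 0 0.001 0 1; 0 0 0.001 0 1; 0 0 0.001 0 1; 0 0 0.001 0 1; 0 0 -0.01 0 1")

```text
time_s: 10.55
tool_pos: [0.4316, 0.3224, 0.0667]
tool_rot: [-179.9, 0.1, 89.6]
force: [0.2, -0.8, -0.1]
grip_width: 0.0809
```

Request:
drive_tool(moves="0 0 -0.01 0 1; 0 0 -0.03 0 1; 0 0 -0.06 0 1; 0 0 -0.09 0 1; 0 0 -0.12 0 1; -0.01 0 -0.15 0 1; -0.035 0 -0.16 0 1; -0.07 0 -0.165 0 1")

```text
time_s: 11.35
tool_pos: [0.4321, 0.2554, 0.2351]
tool_rot: [179.8, -0.1, 89.9]
force: [0.3, -0.0, -0.4]
grip_width: 0.0875
```

```bash
python3 -c "
from h import *
st();print(plan(.552,-.056,.20,87.0))
im,d,KT=shot('wrist','w4.png'); P=cloud(KT,d)
print(rect(P,(d>0)&(P[...,1]<.38)&(P[...,1]>.25)&(P[...,0]>.35)&(P[...,0]<.5),(.075,.1)))
"
```

```text
11.35 [0.4321 0.2554 0.2351] [ 1.7982e+02 -1.5000e-01  8.9880e+01] F [ 0.3 -0.  -0.4] w 0.0875 q [ 23.   2. -57.  99.   1.  80. -34.]
(array([-0.3112,  0.1205,  0.0347]), 'turn', np.float64(2.9))
(array([433.5, 323.1]), array([33.2, 32.4]), 89.9, np.float64(87.9), 1074)
```

The candlestick now stands on the tray at (0.4335, 0.323), with its cup top at 88 mm, so it is upright. There are two wedge-shaped things in view. In the s1 crop the pine one under the riser is at (285,225) and fits the description; the red one at (70,330) does not. Going to the pine wedge.

Request:
drive_tool(moves="-0.02 0.008 0 0 1; -0.05 0.02 0.005 0 1; -0.085 0.033 0.01 1 1; -0.12 0.046 0.015 1 1; -0.155 0.06 0.02 2 1; -0.19 0.074 0.02 2 1; -0.225 0.087 0.02 3 1; -0.255 0.1 0.02 3 1", grip_force=40)

```text
time_s: 12.2
tool_pos: [0.5309, -0.0044, 0.2134]
tool_rot: [179.9, 0.1, 86.5]
force: [1.2, -0.1, -0.0]
grip_width: 0.0871
```

```bash
python3 -c "
from h import *
st();print(plan(.5534,-.05,.12,87.0))
"
```

```text
12.2 [ 0.5309 -0.0044  0.2134] [1.7993e+02 5.0000e-02 8.6520e+01] F [ 1.2 -0.1 -0. ] w 0.0871 q [ 38.   6. -43.  98.   4.  78.  -9.]
(array([-0.044 ,  0.0251,  0.0935]), 'turn', np.float64(-0.5))
```

Request:
drive_tool(moves="-0.02 0.012 0 0 1; -0.04 0.022 0.005 0 1; -0.044 0.025 0.03 0 1; -0.044 0.025 0.05 0 1; -0.044 0.025 0.05 0 1; -0.044 0.025 0.05 0 1; -0.044 0.025 0.05 0 1; -0.044 0.025 0.05 0 1")

```text
time_s: 13.0
tool_pos: [0.5535, -0.0475, 0.1639]
tool_rot: [179.9, 0.0, 86.6]
force: [-0.1, 0.6, -0.5]
grip_width: 0.0871
```

```bash
cat > m2.py <<'E'
from h import *
im,d,KT=shot('wrist','w5.png',scale=1.3); P=cloud(KT,d); x,y,z=P[...,0],P[...,1],P[...,2]; ok=d>0
st()
w=ok&(x>.52)&(x<.59)&(y>-.075)&(y<-.02)&(z>.066)&(z<.09)
print('wedge',rect(P,w)); q=P[w]
for a in (-.065,-.055,-.045,-.035,-.025):
    e=q[abs(q[:,1]-a)<.003]
    if len(e)>5: print(a,np.round([np.percentile(e[:,0],1),np.percentile(e[:,0],99)],4),np.round(np.median(e[:,2]),4))
print(plan(.5534,-.05,.048,87))
E
python3 m2.py
```

```text
13.05 [ 0.5534 -0.0476  0.1637] [1.7989e+02 3.0000e-02 8.6630e+01] F [-0.2 -0.2 -0. ] w 0.087 q [ 39.  12. -41.  99.   8.  73.  -7.]
wedge (array([553.7, -42.3]), array([46.2, 39.8]), 87.3, np.float64(77.0), 2810)
-0.065 [0.5341 0.5724] 0.0813
-0.055 [0.5339 0.5729] 0.0796
-0.045 [0.5345 0.5734] 0.0776
-0.035 [0.5344 0.5738] 0.0756
-0.025 [0.5351 0.5744] 0.0734
(array([-0.0023, -0.    ,  0.1157]), 'turn', np.float64(-0.4))
```

View pics/w5.png

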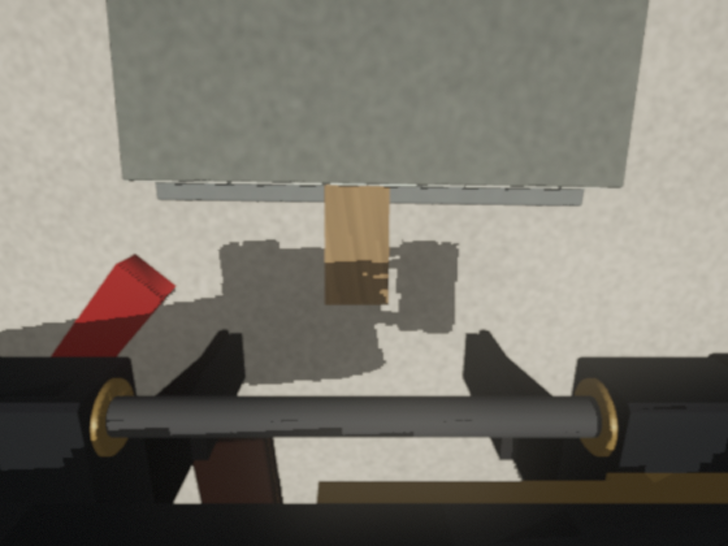

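The view shows the pine wedge at (357,245) between the open fingers. Descending to pinch it.

Request:
drive_tool(moves="-0.002 0 0.02 0 1; -0.002 0 0.05 0 1; -0.002 0 0.08 0 1; -0.002 0 0.1 0 1; -0.002 0 0.111 -0.5 1; -0.002 0 0.115 -0.5 1; -0.002 0 0.115 -0.5 1; -0.002 0 0.115 -0.5 -1", grip_force=40)

```text
time_s: 13.85
tool_pos: [0.5536, -0.0499, 0.0487]
tool_rot: [179.9, 0.0, 87.1]
force: [0.1, 0.8, -0.4]
grip_width: 0.084
```

Request:
drive_tool(moves="0 0 0 0 -1; 0 0 0 0 -1; 0 0 0 0 -1; 0 0 0 0 -1; 0 0 0 0 -1; 0 0 0 0 -1; 0 0 0 0 -1; 0 0 0 0 -1")

```text
time_s: 14.65
tool_pos: [0.5536, -0.0503, 0.0478]
tool_rot: [179.9, 0.0, 87.1]
force: [4.5, -1.3, -2.1]
grip_width: 0.0386
```

Request:
drive_tool(moves="0 0 0 0 -1; -0.0005 0 0 0 -1; -0.001 0 0 0 -1; -0.0015 0 0 0 -1; -0.002 0 0 0 -1; -0.002 0 0 0 -1; -0.002 0 0 0 -1; -0.002 0 0 0 -1")

```text
time_s: 15.45
tool_pos: [0.5535, -0.0504, 0.0478]
tool_rot: [179.9, -0.1, 87.1]
force: [4.4, 1.9, -2.1]
grip_width: 0.0385
```

```bash
python3 -c "
from h import *
st()"
```

```text
15.45 [ 0.5535 -0.0504  0.0478] [ 1.7988e+02 -1.1000e-01  8.7130e+01] F [ 4.4  1.9 -2.1] w 0.0385 q [ 37.  19. -40. 106.  13.  60. -11.]
```

Request:
drive_tool(moves="-0.001 0 0 0 -1; -0.002 0 0 0 -1; -0.003 0 0 0 -1; -0.004 0 0 0 -1; -0.005 0 0 0 -1; -0.005 0 0 0 -1; -0.005 0 0 0 -1; -0.005 0 0 0 -1")

```text
time_s: 16.25
tool_pos: [0.5526, -0.0521, 0.0476]
tool_rot: [180.0, -0.3, 87.3]
force: [3.2, 6.5, -0.9]
grip_width: 0.0388
```

Request:
drive_tool(moves="-0.0005 0 0 0 -1; -0.001 0 0 0 -1; -0.0015 0 0 0 -1; -0.002 0 0 0 -1; -0.0025 0 0 0 -1; -0.003 0 0 0 -1; -0.003 0 0 0 -1; -0.003 0 0 0 -1")

```text
time_s: 17.05
tool_pos: [0.5519, -0.0543, 0.0474]
tool_rot: [-180.0, -0.4, 87.3]
force: [2.6, 7.6, -1.5]
grip_width: 0.0385
```

Request:
drive_tool(moves="-0.0007 0 0 0 -1; -0.0014 0 0 0 -1; -0.0021 0 0 0 -1; -0.0028 0 0 0 -1; -0.0035 0 0 0 -1; -0.004 0 0 0 -1; -0.004 0 0 0 -1; -0.004 0 0 0 -1")

```text
time_s: 17.85
tool_pos: [0.5511, -0.0582, 0.0472]
tool_rot: [-179.9, -0.4, 87.3]
force: [1.0, 7.4, -1.2]
grip_width: 0.0383
```

Request:
drive_tool(moves="-0.0007 0 0 0 -1; -0.0014 0 0 0 -1; -0.0021 0 0 0 -1; -0.0028 0 0 0 -1; -0.0035 0 0 0 -1; -0.004 0 0 0 -1; -0.004 0 0 0 -1; -0.004 0 0 0 -1")

```text
time_s: 18.65
tool_pos: [0.5507, -0.0621, 0.0471]
tool_rot: [-179.9, -0.4, 87.3]
force: [0.6, 7.9, -0.3]
grip_width: 0.0386
```

```bash
cat > m3.py <<'E'
from h import *
st()
im,d,KT=shot('wrist'); P=cloud(KT,d); x,y,z=P[...,0],P[...,1],P[...,2]; ok=d>0
for a in (.02,.04,.06,.08): print(a,'slab z',np.round(np.median(z[ok&(abs(y-a)<.004)&(x>.47)&(x<.67)&(z>.06)]),4))
q=P[ok&(abs(x-.552)<.012)&(z>.055)&(z<.09)&(y<.005)&(y>-.03)]
if len(q): 
    c=np.polyfit(q[:,1],q[:,2],1); print('wedge top z=.075 at y',np.round((.075-c[1])/c[0],4),'slope',np.round(c[0],3))
E
python3 m3.py
```

```text
18.65 [ 0.5507 -0.0621  0.0471] [-179.86   -0.35   87.32] F [ 0.6  7.9 -0.3] w 0.0386 q [ 38.  19. -39. 106.  13.  61.  -9.]
0.02 slab z 0.0881
0.04 slab z 0.0866
0.06 slab z 0.0855
0.08 slab z nan
wedge top z=.075 at y -0.0464 slope -0.196
  return _methods._mean(a, axis=axis, dtype=dtype,
  ret = ret.dtype.type(ret / rcount)
```

The wedge follows the grip: it has moved 13 mm, and the slab's slope is now about 0.065. Continuing.

Request:
drive_tool(moves="-0.0008 0 0 0 -1; -0.0016 0 0 0 -1; -0.0024 0 0 0 -1; -0.0032 0 0 0 -1; -0.004 0 0 0 -1; -0.005 0 0 0 -1; -0.005 0 0 0 -1; -0.005 0 0 0 -1")

```text
time_s: 19.5
tool_pos: [0.5503, -0.0673, 0.0471]
tool_rot: [-179.8, -0.3, 87.3]
force: [1.1, 6.9, -2.1]
grip_width: 0.0383
```

Request:
drive_tool(moves="-0.0008 0 0 0 -1; -0.0016 0 0 0 -1; -0.0024 0 0 0 -1; -0.0032 0 0 0 -1; -0.004 0 0 0 -1; -0.005 0 0 0 -1; -0.005 0 0 0 -1; -0.005 0 0 0 -1")

```text
time_s: 20.3
tool_pos: [0.5499, -0.0723, 0.047]
tool_rot: [-179.8, -0.3, 87.3]
force: [1.1, 7.4, -1.9]
grip_width: 0.039
```

Request:
drive_tool(moves="-0.0008 0 0 0 -1; -0.0016 0 0 0 -1; -0.0024 0 0 0 -1; -0.0032 0 0 0 -1; -0.004 0 0 0 -1; -0.005 0 0 0 -1; -0.005 0 0 0 -1; -0.005 0 0 0 -1")

```text
time_s: 21.1
tool_pos: [0.5497, -0.0773, 0.047]
tool_rot: [-179.8, -0.3, 87.3]
force: [0.6, 7.4, -1.4]
grip_width: 0.0384
```

Request:
drive_tool(moves="-0.0008 0 0 0 -1; -0.0016 0 0 0 -1; -0.0024 0 0 0 -1; -0.0032 0 0 0 -1; -0.004 0 0 0 -1; -0.005 0 0 0 -1; -0.005 0 0 0 -1; -0.005 0 0 0 -1")

```text
time_s: 21.9
tool_pos: [0.5495, -0.0822, 0.0469]
tool_rot: [-179.8, -0.3, 87.3]
force: [1.1, 7.7, -1.2]
grip_width: 0.0385
```

```bash
python3 m3.py 2>/dev/null
```

```text
21.9 [ 0.5495 -0.0822  0.0469] [-179.83   -0.35   87.31] F [ 1.1  7.7 -1.2] w 0.0385 q [ 40.  19. -39. 105.  13.  61.  -7.]
0.02 slab z 0.0841
0.04 slab z 0.0834
0.06 slab z nan
0.08 slab z nan
wedge top z=.075 at y -0.0676 slope -0.197
```

Request:
drive_tool(moves="-0.0008 0 0 0 -1; -0.0016 0 0 0 -1; -0.0024 0 0 0 -1; -0.0032 0 0 0 -1; -0.004 0 0 0 -1; -0.005 0 0 0 -1; -0.005 0 0 0 -1; -0.005 0 0 0 -1")

```text
time_s: 22.75
tool_pos: [0.5492, -0.0872, 0.0469]
tool_rot: [-179.8, -0.3, 87.3]
force: [1.7, 7.3, -1.0]
grip_width: 0.0385
```

Request:
drive_tool(moves="-0.0008 0 0 0 -1; -0.0016 0 0 0 -1; -0.0024 0 0 0 -1; -0.0032 0 0 0 -1; -0.004 0 0 0 -1; -0.005 0 0 0 -1; -0.005 0 0 0 -1; -0.005 0 0 0 -1")

```text
time_s: 23.55
tool_pos: [0.549, -0.0922, 0.0469]
tool_rot: [-179.8, -0.3, 87.3]
force: [0.3, 7.3, -1.4]
grip_width: 0.0383
```

Request:
drive_tool(moves="-0.0008 0 0 0 -1; -0.0016 0 0 0 -1; -0.0024 0 0 0 -1; -0.0032 0 0 0 -1; -0.004 0 0 0 -1; -0.005 0 0 0 -1; -0.005 0 0 0 -1; -0.005 0 0 0 -1")

```text
time_s: 24.35
tool_pos: [0.5487, -0.0972, 0.0469]
tool_rot: [-179.8, -0.3, 87.3]
force: [1.2, 7.6, -0.4]
grip_width: 0.0384
```

Request:
drive_tool(moves="-0.0008 0 0 0 -1; -0.0016 0 0 0 -1; -0.0024 0 0 0 -1; -0.0032 0 0 0 -1; -0.004 0 0 0 -1; -0.005 0 0 0 -1; -0.005 0 0 0 -1; -0.005 0 0 0 -1")

```text
time_s: 25.15
tool_pos: [0.5484, -0.1022, 0.0468]
tool_rot: [-179.8, -0.4, 87.3]
force: [0.6, 7.7, -0.9]
grip_width: 0.0388
```

Request:
drive_tool(moves="-0.0008 0 0 0 -1; -0.0016 0 0 0 -1; -0.0024 0 0 0 -1; -0.0032 0 0 0 -1; -0.004 0 0 0 -1; -0.005 0 0 0 -1; -0.005 0 0 0 -1; -0.005 0 0 0 -1")

```text
time_s: 25.95
tool_pos: [0.5482, -0.1073, 0.0468]
tool_rot: [-179.8, -0.3, 87.3]
force: [0.4, 7.0, -1.0]
grip_width: 0.0387
```

```bash
python3 m3.py 2>/dev/null
```

```text
25.95 [ 0.5482 -0.1073  0.0468] [-179.81   -0.35   87.3 ] F [ 0.4  7.  -1. ] w 0.0387 q [ 41.  19. -38. 105.  13.  61.  -4.]
0.02 slab z 0.0794
0.04 slab z nan
0.06 slab z nan
0.08 slab z nan
wedge top z=.075 at y -0.0946 slope -0.195
```

Request:
drive_tool(moves="-0.0008 0 0 0 -1; -0.0016 0 0 0 -1; -0.0024 0 0 0 -1; -0.0032 0 0 0 -1; -0.004 0 0 0 -1; -0.004 0 0 0 -1; -0.004 0 0 0 -1; -0.004 0 0 0 -1")

```text
time_s: 26.8
tool_pos: [0.548, -0.1112, 0.0468]
tool_rot: [-179.8, -0.4, 87.3]
force: [0.7, 6.7, -0.6]
grip_width: 0.0386
```

Request:
drive_tool(moves="-0.0008 0 0 0 -1; -0.0016 0 0 0 -1; -0.0024 0 0 0 -1; -0.0032 0 0 0 -1; -0.004 0 0 0 -1; -0.004 0 0 0 -1; -0.004 0 0 0 -1; -0.004 0 0 0 -1")

```text
time_s: 27.6
tool_pos: [0.5478, -0.1151, 0.0468]
tool_rot: [-179.8, -0.4, 87.3]
force: [-0.0, 8.1, -1.0]
grip_width: 0.0387
```

Request:
drive_tool(moves="-0.0008 0 0 0 -1; -0.0016 0 0 0 -1; -0.0024 0 0 0 -1; -0.0032 0 0 0 -1; -0.004 0 0 0 -1; -0.004 0 0 0 -1; -0.004 0 0 0 -1; -0.004 0 0 0 -1")

```text
time_s: 28.4
tool_pos: [0.5486, -0.1252, 0.0475]
tool_rot: [-180.0, 0.0, 87.1]
force: [-0.2, 0.4, -0.6]
grip_width: 0.0384
```

Request:
drive_tool(moves="-0.0008 0 0 0 -1; -0.0016 0 0 0 -1; -0.0024 0 0 0 -1; -0.0032 0 0 0 -1; -0.004 0 0 0 -1; -0.004 0 0 0 -1; -0.004 0 0 0 -1; -0.004 0 0 0 -1")

```text
time_s: 29.2
tool_pos: [0.5486, -0.1288, 0.0476]
tool_rot: [180.0, 0.0, 87.1]
force: [-0.5, -0.2, -0.6]
grip_width: 0.0385
```

```bash
python3 m3.py 2>/dev/null
```

```text
29.2 [ 0.5486 -0.1288  0.0476] [1.80e+02 1.00e-02 8.71e+01] F [-0.5 -0.2 -0.6] w 0.0385 q [ 43.  19. -37. 105.  13.  61.  -3.]
0.02 slab z nan
0.04 slab z nan
0.06 slab z nan
0.08 slab z nan
wedge top z=.075 at y -0.1387 slope -0.158
```

The force dropped to zero, so the wedge is free and the top should be shut. I'll draw the tip clear of the rail, then lift and carry.

Request:
drive_tool(moves="-0.002 0 0 0 -1; -0.006 0 0 0 -1; -0.012 0 -0.002 0 -1; -0.02 0 -0.006 0 -1; -0.025 0 -0.02 0 -1; -0.025 0 -0.04 0 -1; -0.025 0 -0.065 0 -1; -0.025 0 -0.09 0 -1")

```text
time_s: 30.05
tool_pos: [0.5473, -0.1543, 0.1395]
tool_rot: [180.0, 0.0, 87.1]
force: [0.9, 0.0, -0.8]
grip_width: 0.0383
```

Request:
drive_tool(moves="0 0 -0.025 0 -1; 0 0 -0.05 0 -1; 0 0 -0.07 0 -1; 0.01 0 -0.08 0 -1; 0.03 0 -0.085 0 -1; 0.06 0.003 -0.085 0 -1; 0.09 0.006 -0.085 0 -1; 0.12 0.01 -0.085 -1 -1")

```text
time_s: 30.85
tool_pos: [0.563, -0.0326, 0.2228]
tool_rot: [-180.0, 0.0, 88.1]
force: [0.5, -0.3, -0.8]
grip_width: 0.0385
```

```bash
python3 -c "
from h import *
st();print(plan(.608,.336,.20,104))
im,d,KT=shot('top'); P=cloud(KT,d); x,y,z=P[...,0],P[...,1],P[...,2]
print('jar',rect(P,(d>0)&(x>.66)&(x<.8)&(y>.22)&(y<.34),(.02,.13)))
# riser slab and front rail
q=P[(d>0)&(x>.41)&(x<.75)&(y>-.02)&(y<.2)&(z>.064)&(z<.09)]
c=np.linalg.lstsq(np.c_[q[:,:2],np.ones(len(q))],q[:,2],rcond=None)[0]; print('slab plane',np.round(c,4),np.median(q[:,2]))
print('slab',rect(P,(d>0)&(x>.41)&(x<.75)&(y>-.03)&(y<.21),(.066,.09)))
"
```

```text
30.85 [ 0.563  -0.0326  0.2228] [-179.99    0.     88.13] F [ 0.5 -0.3 -0.8] w 0.0385 q [ 39.  11. -43.  93.   8.  79.  -7.]
(array([0.3699, 0.0329, 0.0228]), 'turn', np.float64(-15.9))
jar (array([718.6, 303.8]), array([ 64.7, 117.5]), 88.8, np.float64(107.0), 593)
slab plane [ 0.0011 -0.0001  0.0747] 0.07536246639689215
slab (array([575.4, 100.1]), array([191.8, 280.8]), 85.9, np.float64(75.4), 5055)
```

Request:
drive_tool(moves="0.03 0.003 0 -1 -1; 0.065 0.006 0 -3 -1; 0.1 0.009 0 -5 -1; 0.135 0.012 0 -7 -1; 0.17 0.015 0 -9 -1; 0.205 0.018 0 -11 -1; 0.235 0.021 0 -13 -1; 0.255 0.023 0 -14 -1")

```text
time_s: 31.7
tool_pos: [0.5937, 0.2232, 0.2226]
tool_rot: [-180.0, -0.1, 102.3]
force: [-0.0, 0.4, -2.0]
grip_width: 0.0388
```

```bash
python3 -c "
from h import *
st();print(plan(.608,.336,.20,104))
im,d,KT=shot('top'); P=cloud(KT,d); x,y,z=P[...,0],P[...,1],P[...,2]
m=(d>0)&(x>.66)&(x<.82)&(y>.22)&(y<.36)
for a,b in((.05,.08),(.08,.1),(.1,.13)): print('jar',rect(P,m,(a,b)))
print([(np.round(px(KT,r['uv'],z=0),3),r['conf']) for r in pinpoint('top','jar')],[(np.round(px(KT,r['uv'],z=0),3),r['conf']) for r in pinpoint('top','carton')])
"
```

```text
31.7 [0.5937 0.2232 0.2226] [-1.7997e+02 -1.0000e-01  1.0235e+02] F [-0.   0.4 -2. ] w 0.0388 q [ 15.  23. -50.  82.  17.  83. -23.]
(array([0.1071, 0.0381, 0.0228]), 'turn', np.float64(-1.7))
jar (array([742.5, 287.1]), array([15.9, 62.8]), 75.2, np.float64(60.8), 10)
jar (array([767.3, 282.3]), array([24.6,  4.7]), 34.0, np.float64(84.8), 12)
jar (array([760.7, 305.5]), array([35.3, 53.8]), 10.6, np.float64(110.2), 170)
[(array([0.758, 0.301, 0.   ]), 0.74)] [(array([0.751, 0.314, 0.   ]), 0.45)]
```

Request:
drive_tool(moves="0.03 0.01 0 0 -1; 0.06 0.02 0 -1 -1; 0.085 0.03 0.005 -2 -1; 0.1 0.035 0.01 -2 -1; 0.107 0.038 0.02 -2 -1; 0.107 0.038 0.022 -2 -1; 0.107 0.038 0.022 -2 -1; 0.107 0.038 0.022 -2 -1")

```text
time_s: 32.65
tool_pos: [0.6103, 0.3303, 0.2007]
tool_rot: [180.0, 0.1, 104.0]
force: [-0.7, 0.1, -0.3]
grip_width: 0.0381
```

```bash
python3 -c "
from h import *
st();print(plan(.608,.336,.012,104))
im,d,KT=shot('wrist','w6.png',scale=1.2)
"
```

```text
32.65 [0.6103 0.3303 0.2007] [1.7999e+02 8.0000e-02 1.0396e+02] F [-0.7  0.1 -0.3] w 0.0381 q [  2.  31. -49.  75.  23.  84. -31.]
(array([ 0.0064, -0.0009,  0.1887]), 'turn', np.float64(-0.0))
```

View pics/w6.png

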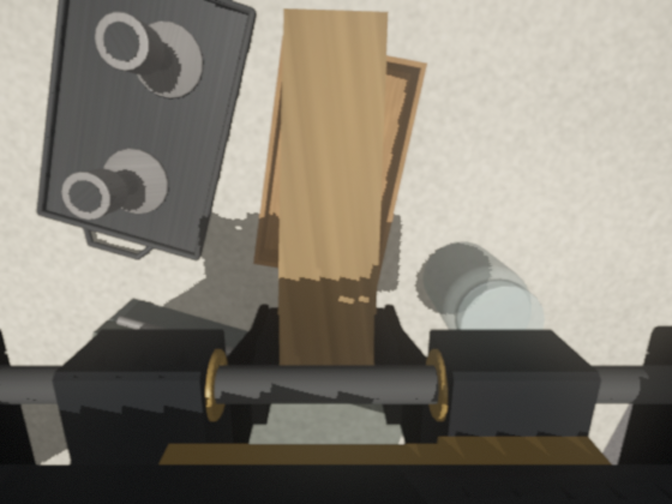

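The wedge is held at (330,180) over the carton, with the jar at (495,305) and the tray with both candlesticks on the left. Lowering it.

Request:
drive_tool(moves="0.004 -0.001 0.02 0 -1; 0.004 -0.001 0.06 0 -1; 0.004 -0.001 0.1 0 -1; 0.004 -0.001 0.135 0 -1; 0.004 -0.001 0.16 0 -1; 0.004 -0.001 0.177 0 -1; 0.004 -0.001 0.185 0 -1; 0.004 -0.001 0.188 0 -1")

```text
time_s: 33.5
tool_pos: [0.6079, 0.3357, 0.0126]
tool_rot: [180.0, 0.0, 104.1]
force: [-0.5, 0.6, -0.9]
grip_width: 0.0386
```

Request:
drive_tool(moves="0 0 0 0 -1; 0 0 0 0 0.15; 0 0 0 0 0.15; 0 0 0 0 0.15; 0 0 0 0 0.15; 0 0 -0.01 0 0.15; 0 0 -0.03 0 0.15; 0 0 -0.06 0 0.3")

```text
time_s: 34.3
tool_pos: [0.6066, 0.3352, 0.0721]
tool_rot: [-179.8, 0.0, 104.1]
force: [1.3, -0.4, 0.2]
grip_width: 0.053
```

Request:
drive_tool(moves="0 0 -0.03 0 1; 0 0 -0.06 0 1; 0 0 -0.09 0 1; 0 0 -0.12 0 1; -0.01 0 -0.14 0 1; -0.04 0 -0.15 0 1; -0.08 0 -0.15 0 1; -0.12 0 -0.15 0 1")

```text
time_s: 35.1
tool_pos: [0.637, 0.2193, 0.2242]
tool_rot: [179.9, -0.0, 104.2]
force: [0.1, -0.9, -1.0]
grip_width: 0.0868
```

```bash
python3 -c "
from h import *
st()
im,d,KT=shot('wrist','w7.png',scale=1.2)
im,d,KT=shot('top'); P=cloud(KT,d); v,u=np.mgrid[0:420,0:560]
def box(a,b,c,e): return (u>=a)&(u<c)&(v>=b)&(v<e)&(d>0)
print('caseA',rect(P,box(340,225,400,270),(.026,.05)))
print('caseB',rect(P,box(385,180,445,225),(.026,.05)))
"
```

```text
35.1 [0.637  0.2193 0.2242] [179.88  -0.   104.21] F [ 0.1 -0.9 -1. ] w 0.0868 q [ 13.  28. -49.  76.  21.  85. -21.]
caseA (array([ 441.1, -257.8]), array([ 64. , 120.3]), 1.0, np.float64(34.6), 826)
caseB (array([ 556.9, -421.7]), array([ 64.2, 121.7]), 5.0, np.float64(34.4), 813)
```

View pics/w7.png

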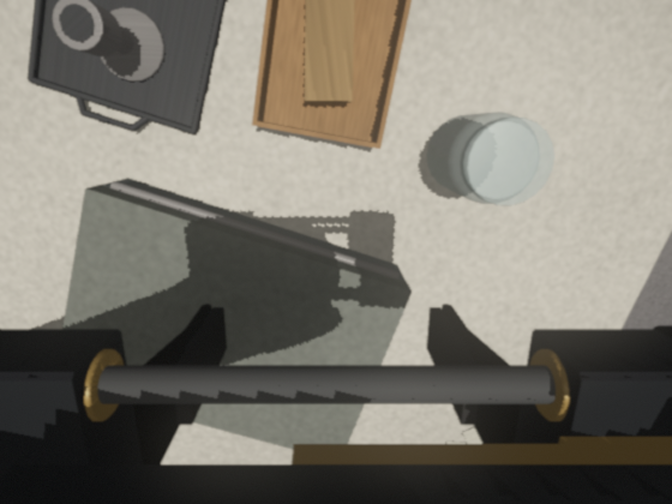

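The wedge lies in the carton at (330,50). Case B has been knocked to (0.557, -0.422); case A is at (0.441, -0.258). Case A first.

```bash
python3 -c "
from h import *
print(plan(.441,-.258,.2,91))"
```

```text
(array([-0.4092, -0.3031,  0.025 ]), 'turn', np.float64(12.5))
```

Request:
drive_tool(moves="-0.02 -0.015 0 0 1; -0.05 -0.037 0 1 1; -0.085 -0.063 0 2 1; -0.12 -0.089 0 4 1; -0.155 -0.115 0 5 1; -0.19 -0.141 0 6 1; -0.225 -0.167 0 7 1; -0.26 -0.193 0 8 1")

```text
time_s: 36.0
tool_pos: [0.5122, -0.0805, 0.2234]
tool_rot: [179.9, 0.1, 96.1]
force: [0.2, 0.2, 0.2]
grip_width: 0.0872
```

Request:
drive_tool(moves="-0.035 -0.02 0.002 1 1; -0.07 -0.04 0.005 2 1; -0.1 -0.057 0.01 3 1; -0.125 -0.071 0.02 4 1; -0.14 -0.08 0.02 4.5 1; -0.145 -0.083 0.02 4.5 1; -0.145 -0.083 0.02 4.5 1; -0.145 -0.083 0.02 4.5 1")

```text
time_s: 36.8
tool_pos: [0.4471, -0.2309, 0.2032]
tool_rot: [179.9, -0.0, 91.8]
force: [-0.0, -0.3, -0.3]
grip_width: 0.0871
```

```bash
cat > m4.py <<'E'
from h import *
import sys
st(); xc,yc=map(float,sys.argv[1:3])
im,d,KT=shot('wrist','wc.png'); P=cloud(KT,d)
m=(d>0)&(abs(P[...,0]-xc)<.09)&(abs(P[...,1]-yc)<.09)
lo=float(sys.argv[3]) if len(sys.argv)>3 else .026
r=rect(P,m,(lo,lo+.016)); print(r)
c=r[0]/1000; a=r[2] if r[1][0]<r[1][1] else r[2]-90
print('centre',c,'short axis',a,plan(c[0],c[1],.008,90+a))
E
python3 m4.py .441 -.258
```

```text
36.8 [ 0.4471 -0.2309  0.2032] [179.93  -0.    91.76] F [-0.  -0.3 -0.3] w 0.0871 q [ 60.   2. -36. 102.   1.  76.  25.]
(array([ 438.5, -256.1]), array([ 64.1, 119.5]), 1.0, np.float64(33.8), 6465)
centre [ 0.4385 -0.2561] short axis 1.0 (array([-0.025 , -0.0095,  0.1951]), 'turn', np.float64(0.8))
```

Request:
drive_tool(moves="-0.013 -0.004 0.02 0.4 1; -0.026 -0.008 0.06 0.8 1; -0.026 -0.008 0.1 0.8 1; -0.026 -0.008 0.14 0.8 1; -0.026 -0.008 0.17 0.8 1; -0.026 -0.008 0.187 0.8 1; -0.026 -0.008 0.194 0.8 1; -0.026 -0.008 0.195 0.8 -1", grip_force=30)

```text
time_s: 37.65
tool_pos: [0.439, -0.2577, 0.0072]
tool_rot: [-180.0, -0.1, 90.9]
force: [0.4, -0.0, 0.7]
grip_width: 0.0842
```

Request:
drive_tool(moves="0 0 0 0 -1; 0 0 0 0 -1; 0 0 0 0 -1; 0 0 0 0 -1; 0 0 0 0 -1; 0 0 -0.005 0 -1; 0 0 -0.015 0 -1; 0 0 -0.03 0 -1")

```text
time_s: 38.45
tool_pos: [0.4372, -0.2582, 0.0373]
tool_rot: [-179.9, -0.1, 90.8]
force: [-0.3, 0.2, -1.9]
grip_width: 0.0628
```

Request:
drive_tool(moves="0 0 -0.03 0 -1; 0 0 -0.07 0 -1; 0 0 -0.11 0 -1; 0 0 -0.14 0 -1; 0 0 -0.16 0 -1; 0.01 0.004 -0.17 -2 -1; 0.03 0.012 -0.17 -6 -1; 0.06 0.024 -0.17 -12 -1")

```text
time_s: 39.25
tool_pos: [0.4611, -0.1986, 0.2076]
tool_rot: [-180.0, 0.0, 102.9]
force: [0.2, 0.6, -3.0]
grip_width: 0.063
```

```bash
python3 -c "
from h import *
st();print(plan(.5754,.1001,.2,175.9))"
```

```text
39.25 [ 0.4611 -0.1986  0.2076] [-1.7996e+02  1.0000e-02  1.0290e+02] F [ 0.2  0.6 -3. ] w 0.063 q [ 58.   2. -38. 102.   1.  77.  32.]
(array([0.2657, 0.1781, 0.0074]), 'turn', np.float64(-73.0))
```

Request:
drive_tool(moves="0.02 0.014 0 -5 -1; 0.045 0.03 0 -12 -1; 0.075 0.05 0 -19 -1; 0.105 0.07 0 -26 -1; 0.135 0.09 0 -33 -1; 0.165 0.11 0 -40 -1; 0.195 0.13 0 -47 -1; 0.22 0.147 0 -53 -1")

```text
time_s: 40.05
tool_pos: [0.5557, 0.0519, 0.2074]
tool_rot: [180.0, -0.1, 156.3]
force: [-0.0, -0.6, -2.4]
grip_width: 0.0632
```

```bash
python3 -c "
from h import *
st();print(plan(.5754,.1001,.2,175.9))"
```

```text
40.05 [0.5557 0.0519 0.2074] [ 1.7999e+02 -7.0000e-02  1.5627e+02] F [-0.  -0.6 -2.4] w 0.0632 q [ 39.  13. -54.  94.  11.  78.  50.]
(array([0.0014, 0.0521, 0.0074]), 'turn', np.float64(-19.6))
```

Request:
drive_tool(moves="0 0.012 0 -5 -1; 0.001 0.03 0 -11 -1; 0.001 0.045 0.005 -16 -1; 0.001 0.051 0.007 -19 -1; 0.001 0.052 0.007 -19.6 -1; 0.001 0.052 0.007 -19.6 -1; 0.001 0.052 0.007 -19.6 -1; 0.001 0.052 0.007 -19.6 -1")

```text
time_s: 40.85
tool_pos: [0.5766, 0.0958, 0.2006]
tool_rot: [-180.0, 0.0, 175.3]
force: [0.1, 0.0, -1.9]
grip_width: 0.063
```

```bash
python3 -c "
from h import *
st();print(plan(.5754,.1001,.083,175.9))"
```

```text
40.85 [0.5766 0.0958 0.2006] [-179.96    0.    175.33] F [ 0.1  0.  -1.9] w 0.063 q [ 35.  18. -57.  91.  16.  79.  62.]
(array([0.0016, 0.0043, 0.1176]), 'turn', np.float64(-0.6))
```

Request:
drive_tool(moves="0.001 0.004 0.02 -0.5 -1; 0.001 0.004 0.045 -0.5 -1; 0.001 0.004 0.07 -0.5 -1; 0.001 0.004 0.09 -0.5 -1; 0.001 0.004 0.103 -0.5 -1; 0.001 0.004 0.11 -0.5 -1; 0.001 0.004 0.113 -0.5 -1; 0.001 0.004 0.114 -0.5 -1")

```text
time_s: 41.65
tool_pos: [0.5765, 0.1006, 0.087]
tool_rot: [180.0, 0.0, 175.9]
force: [1.1, 0.2, -3.0]
grip_width: 0.0631
```

```bash
python3 -c "
from h import *
st();print(plan(.5754,.1001,.083,175.9))"
```

```text
41.65 [0.5765 0.1006 0.087 ] [1.7999e+02 5.0000e-02 1.7589e+02] F [ 1.1  0.2 -3. ] w 0.0631 q [ 32.  24. -54.  99.  21.  68.  58.]
(array([ 0.0011, -0.0005,  0.004 ]), 'turn', np.float64(-0.0))
```

Request:
drive_tool(moves="0.001 0 0.001 0 -1; 0.001 0 0.002 0 -1; 0.001 0 0.003 0 -1; 0.001 0 0.004 0 -1; 0.001 0 0.004 0 -1; 0.001 0 0.004 0 1; 0.001 0 0.004 0 1; 0.001 0 0.004 0 1")

```text
time_s: 42.45
tool_pos: [0.5753, 0.1006, 0.0827]
tool_rot: [180.0, 0.0, 175.9]
force: [-0.4, 1.0, 0.4]
grip_width: 0.0792
```

Request:
drive_tool(moves="0 0 0 0 1; 0 0 0 0 1; 0 0 -0.01 0 1; 0 0 -0.03 0 1; 0 0 -0.06 0 1; 0 0 -0.09 0 1; 0 0 -0.12 0 1; 0 0 -0.14 0 1")

```text
time_s: 43.25
tool_pos: [0.5758, 0.1012, 0.2257]
tool_rot: [180.0, 0.2, 175.9]
force: [0.6, 0.7, -0.3]
grip_width: 0.0869
```

```bash
python3 -c "
from h import *
st()
im,d,KT=shot('wrist','w8.png',scale=1.2); P=cloud(KT,d); x,y,z=P[...,0],P[...,1],P[...,2]
print('case',rect(P,(d>0)&(abs(x-.575)<.12)&(abs(y-.1)<.09),(.1,.12)))
print('slab',rect(P,(d>0)&(x>.4)&(x<.76)&(y>-.04)&(y<.22),(.066,.12)))
im,d,KT=shot('top');P=cloud(KT,d);v,u=np.mgrid[0:420,0:560]
print('caseB',rect(P,(u>=385)&(u<445)&(v>=180)&(v<225)&(d>0),(.026,.05)))
print(plan(.557,-.422,.2,95))
"
```

```text
43.25 [0.5758 0.1012 0.2257] [179.98   0.18 175.92] F [ 0.6  0.7 -0.3] w 0.0869 q [ 35.  17. -58.  89.  15.  81.  62.]
case (array([570.6, 100.8]), array([ 64.1, 119.2]), 86.0, np.float64(108.6), 9222)
slab (array([567., 102.]), array([192.6, 268.1]), 85.8, np.float64(74.9), 52720)
caseB (array([ 556.5, -421.9]), array([ 64.7, 120.6]), 5.0, np.float64(34.6), 823)
(array([-0.0173, -0.5236,  0.026 ]), 'turn', np.float64(80.9))
```

View pics/w8.png

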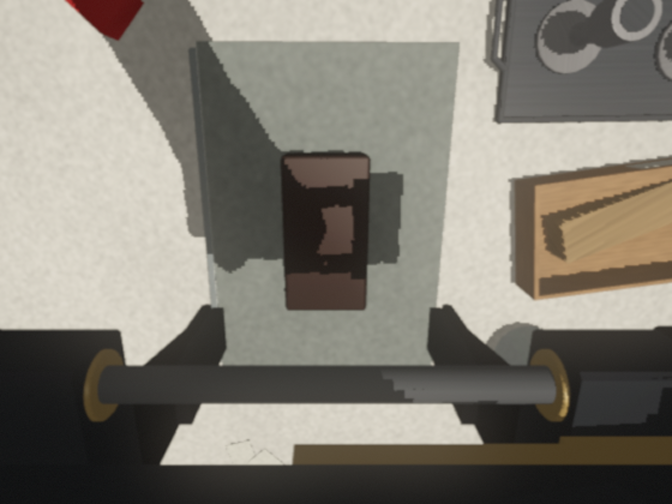

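Case one lies square in the middle of the top, with its centre at (328,232) in the view; the wedge is visible in the carton on the right. Now case B, which is the dark brown one and not the red or purple one.

Request:
drive_tool(moves="0 -0.02 0 3 1; -0.002 -0.055 0 9 1; -0.003 -0.095 0 15 1; -0.005 -0.135 0 21 1; -0.006 -0.175 0 27 1; -0.007 -0.215 0 33 1; -0.009 -0.255 0 39 1; -0.01 -0.295 0.005 45 1")

```text
time_s: 44.15
tool_pos: [0.5636, -0.196, 0.2173]
tool_rot: [-180.0, 0.0, 130.7]
force: [1.1, -0.7, -0.1]
grip_width: 0.0868
```

```bash
python3 -c "
from h import *
st()
print(plan(.558,-.400,.2,95))
"
```

```text
44.15 [ 0.5636 -0.196   0.2173] [-1.7999e+02  2.0000e-02  1.3065e+02] F [ 1.1 -0.7 -0.1] w 0.0868 q [ 53.  16. -43.  88.  11.  80.  49.]
(array([-0.1511, -0.1372,  0.0174]), 'turn', np.float64(35.7))
```

Request:
drive_tool(moves="-0.025 -0.023 0 6 1; -0.055 -0.05 0.003 13 1; -0.085 -0.077 0.007 20 1; -0.115 -0.104 0.012 27 1; -0.14 -0.127 0.017 33 1; -0.15 -0.136 0.017 35.5 1; -0.151 -0.137 0.017 35.7 1; -0.151 -0.137 0.017 35.7 1")

```text
time_s: 44.95
tool_pos: [0.56, -0.396, 0.2005]
tool_rot: [180.0, -0.1, 95.4]
force: [0.0, 0.2, 0.2]
grip_width: 0.0867
```

```bash
python3 m4.py .557 -.422
```

```text
44.95 [ 0.56   -0.396   0.2005] [ 1.7997e+02 -1.0000e-01  9.5400e+01] F [0.  0.2 0.2] w 0.0867 q [ 56.  26. -32.  76.  14.  81.  30.]
(array([ 554.1, -420.5]), array([ 64.2, 119.7]), 5.1, np.float64(33.8), 6582)
centre [ 0.5541 -0.4205] short axis 5.1 (array([-0.0247, -0.0089,  0.1929]), 'turn', np.float64(0.4))
```

Request:
drive_tool(moves="-0.013 -0.004 0.02 0.2 1; -0.026 -0.008 0.06 0.4 1; -0.026 -0.008 0.1 0.4 1; -0.026 -0.008 0.14 0.4 1; -0.026 -0.008 0.17 0.4 1; -0.026 -0.008 0.186 0.4 1; -0.026 -0.008 0.192 0.4 1; -0.026 -0.008 0.193 0.4 -1", grip_force=30)

```text
time_s: 45.8
tool_pos: [0.5545, -0.4241, 0.0083]
tool_rot: [179.9, 0.0, 94.9]
force: [0.2, -0.7, 0.4]
grip_width: 0.084
```

Request:
drive_tool(moves="0 0 0 0 -1; 0 0 0 0 -1; 0 0 0 0 -1; 0 0 0 0 -1; 0 0 0 0 -1; 0 0 -0.005 0 -1; 0 0 -0.015 0 -1; 0 0 -0.03 0 -1")

```text
time_s: 46.6
tool_pos: [0.552, -0.4242, 0.0366]
tool_rot: [-179.8, -0.1, 94.8]
force: [-0.2, -0.4, -2.2]
grip_width: 0.0628
```

Request:
drive_tool(moves="0 0 -0.03 0 -1; 0 0 -0.07 0 -1; 0 0 -0.11 0 -1; 0 0 -0.15 0 -1; 0 0 -0.18 0 -1; 0.01 0 -0.19 -2 -1; 0.03 0 -0.195 -6 -1; 0.06 0 -0.195 -12 -1")

```text
time_s: 47.4
tool_pos: [0.5478, -0.3654, 0.2323]
tool_rot: [-180.0, 0.0, 106.9]
force: [0.9, -0.2, -2.0]
grip_width: 0.0625
```

```bash
python3 -c "
from h import *
st()
print(plan(.575,.1006,.235,175.9))
"
```

```text
47.4 [ 0.5478 -0.3654  0.2323] [-1.7996e+02  1.0000e-02  1.0694e+02] F [ 0.9 -0.2 -2. ] w 0.0625 q [ 57.  22. -35.  78.  13.  84.  40.]
(array([ 0.4378,  0.1618, -0.0029]), 'turn', np.float64(-69.0))
```

Request:
drive_tool(moves="0.02 0.007 0 -3 -1; 0.05 0.018 0 -8 -1; 0.085 0.031 0 -14 -1; 0.12 0.044 0 -20 -1; 0.155 0.057 0 -26 -1; 0.19 0.07 0 -32 -1; 0.225 0.083 0 -37 -1; 0.26 0.096 0 -42 -1")

```text
time_s: 48.2
tool_pos: [0.5645, -0.0862, 0.2318]
tool_rot: [-179.9, -0.1, 149.1]
force: [0.1, 0.1, -1.5]
grip_width: 0.063
```

```bash
python3 -c "
from h import *
st()
print(plan(.577,.1006,.235,175.9))
"
```

```text
48.2 [ 0.5645 -0.0862  0.2318] [-1.7994e+02 -5.0000e-02  1.4907e+02] F [ 0.1  0.1 -1.5] w 0.063 q [ 49.  13. -50.  91.  10.  81.  57.]
(array([ 0.0853,  0.1666, -0.0033]), 'turn', np.float64(-26.8))
```

Request:
drive_tool(moves="0.017 0.033 0 -5 -1; 0.034 0.066 0 -11 -1; 0.051 0.1 0 -16 -1; 0.066 0.13 0 -21 -1; 0.078 0.152 0 -25 -1; 0.084 0.163 0 -26.8 -1; 0.085 0.166 0 -26.8 -1; 0.085 0.166 0 -26.8 -1")

```text
time_s: 49.0
tool_pos: [0.5786, 0.0968, 0.2321]
tool_rot: [-179.9, -0.0, 175.5]
force: [-0.1, -0.4, -2.3]
grip_width: 0.063
```

Request:
drive_tool(moves="0 0 0.01 0 -1; 0 0 0.025 0 -1; 0 0 0.04 0 -1; 0 0 0.055 0 -1; 0 0 0.065 0 -1; 0 0 0.07 0 -1; 0 0 0.07 0 -1; 0 0 0.07 0 -1")

```text
time_s: 49.8
tool_pos: [0.579, 0.0978, 0.1629]
tool_rot: [180.0, 0.0, 175.6]
force: [-0.2, 0.1, -2.5]
grip_width: 0.063
```

```bash
python3 -c "
from h import *
st()
print(plan(.577,.1006,.1175,175.9))
im,d,KT=shot('wrist','w9.png',scale=1.2)
"
```

```text
49.8 [0.579  0.0978 0.1629] [1.7999e+02 4.0000e-02 1.7561e+02] F [-0.2  0.1 -2.5] w 0.063 q [ 34.  20. -56.  94.  18.  75.  60.]
(array([0.0023, 0.0026, 0.0454]), 'turn', np.float64(-0.3))
```

View pics/w9.png

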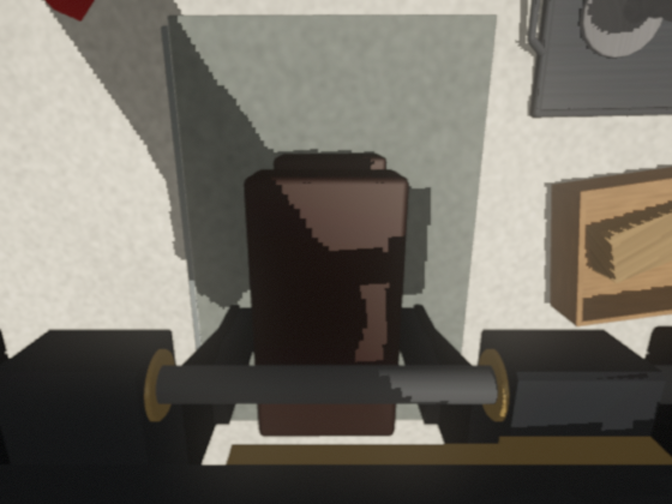

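Case two is held square above case one. Lowering it.

Request:
drive_tool(moves="0.002 0.002 0.01 -0.3 -1; 0.002 0.002 0.022 -0.3 -1; 0.002 0.002 0.032 -0.3 -1; 0.002 0.002 0.038 -0.3 -1; 0.002 0.002 0.041 -0.3 -1; 0.002 0.002 0.043 -0.3 -1; 0.002 0.002 0.044 -0.3 -1; 0.002 0.002 0.045 -0.3 -1")

```text
time_s: 50.65
tool_pos: [0.577, 0.0998, 0.1183]
tool_rot: [-180.0, 0.0, 175.9]
force: [-2.7, -1.3, 6.0]
grip_width: 0.0629
```

```bash
python3 -c "
from h import *
st();print(plan(.577,.1006,.1175,175.9))"
```

```text
50.65 [0.577  0.0998 0.1183] [-1.7998e+02  2.0000e-02  1.7589e+02] F [-2.7 -1.3  6. ] w 0.0629 q [ 33.  23. -55.  97.  20.  71.  59.]
(array([0.0001, 0.0008, 0.0008]), 'turn', np.float64(-0.0))
```

Contact (about +6 N). Releasing.

Request:
drive_tool(moves="0 0 0 0 -1; 0 0 0 0 1; 0 0 0 0 1; 0 0 0 0 1; 0 0 0 0 1; 0 0 0 0 1; 0 0 -0.005 0 1; 0 0 -0.02 0 1")

```text
time_s: 51.45
tool_pos: [0.5758, 0.0994, 0.137]
tool_rot: [-180.0, -0.2, 175.9]
force: [1.0, -0.0, -0.1]
grip_width: 0.0869
```

Request:
drive_tool(moves="0 0 -0.02 0 1; 0 0 -0.05 0 1; 0 0 -0.08 0 1; 0 0 -0.11 0 1; 0 -0.02 -0.12 0 1; 0 -0.06 -0.12 0 1; 0 -0.1 -0.12 0 1; 0 -0.14 -0.12 0 1")

```text
time_s: 52.25
tool_pos: [0.5669, -0.0409, 0.2592]
tool_rot: [-180.0, 0.1, 176.0]
force: [0.9, 0.2, -0.6]
grip_width: 0.0872
```

Request:
drive_tool(moves="0 -0.04 0 0 1; 0 -0.08 0 0 1; 0 -0.12 0 0 1; 0 -0.16 0 0 1; 0 -0.2 0 0 1; 0 -0.23 0 0 1; 0 -0.25 0 0 1; 0 -0.25 0 0 1")

```text
time_s: 53.05
tool_pos: [0.5481, -0.2928, 0.2578]
tool_rot: [-180.0, 0.0, 175.6]
force: [-0.0, -0.7, -0.6]
grip_width: 0.0874
```

```bash
python3 -c "
from h import *
st()
shot('side','s2.png',scale=1.4)
im,d,KT=shot('top','t2.png',scale=1.4); P=cloud(KT,d); x,y,z=P[...,0],P[...,1],P[...,2]
print('top case',rect(P,(d>0)&(abs(x-.575)<.12)&(abs(y-.1)<.09),(.13,.16)))
print('column',rect(P,(d>0)&(abs(x-.575)<.12)&(abs(y-.1)<.09),(.095,.16)))
print('slab',rect(P,(d>0)&(x>.4)&(x<.76)&(y>-.04)&(y<.22),(.066,.16)))
print('candle',rect(P,(d>0)&(abs(x-.4335)<.06)&(abs(y-.323)<.045),(.075,.1)))
print('mate',rect(P,(d>0)&(abs(x-.45)<.06)&(abs(y-.427)<.045),(.075,.1)))
for n in('case0','teapot','jar','wedge'): print(n,[(np.round(r['uv']),round(r['conf'],2),np.round(px(KT,r['uv'],z=0),3)) for r in pinpoint('top',n)])
"
```

```text
53.05 [ 0.5481 -0.2928  0.2578] [-1.7996e+02  1.0000e-02  1.7561e+02] F [-0.  -0.7 -0.6] w 0.0874 q [ 63.  20. -48.  81.  15.  86. 101.]
top case (array([572.9,  98.4]), array([ 64.3, 120.2]), 86.1, np.float64(143.1), 960)
column (array([572.8,  98.3]), array([ 64.4, 120.2]), 86.3, np.float64(143.0), 988)
slab (array([575.3, 100.4]), array([192.9, 280.4]), 85.8, np.float64(76.0), 5967)
candle (array([435.2, 321.6]), array([33.2, 29.4]), 89.3, np.float64(87.5), 114)
mate (array([451.1, 425.9]), array([33. , 31.4]), 18.2, np.float64(87.6), 117)
case0 [(array([421., 261.]), 0.87, array([ 0.395, -0.42 ,  0.   ])), (array([254., 203.]), 0.83, array([0.583, 0.1  , 0.   ])), (array([423., 152.]), 0.69, array([ 0.739, -0.44 ,  0.   ]))]
teapot [(array([362., 151.]), 0.72, array([ 0.745, -0.245,  0.   ]))]
jar [(array([186., 152.]), 0.95, array([0.752, 0.317, 0.   ]))]
wedge [(array([164., 200.]), 0.92, array([0.599, 0.386, 0.   ])), (array([318., 281.]), 0.88, array([ 0.338, -0.098,  0.   ]))]
```

View pics/t2.png

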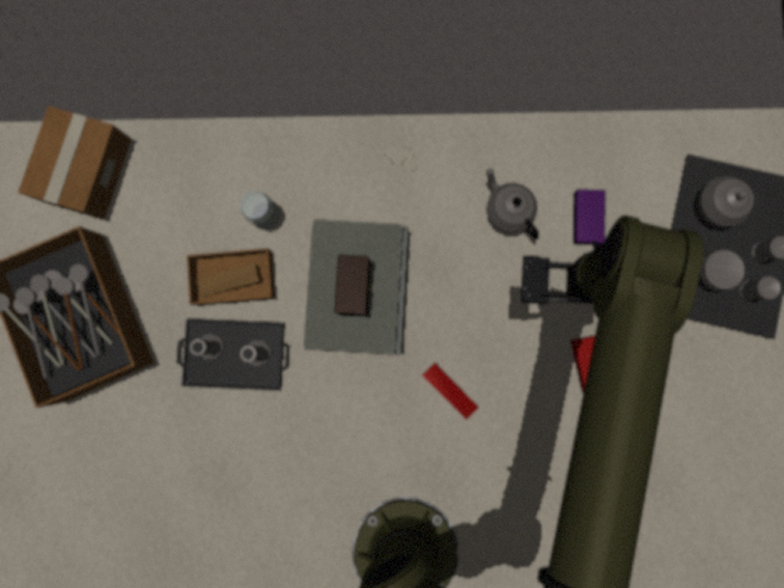

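View pics/s2.png

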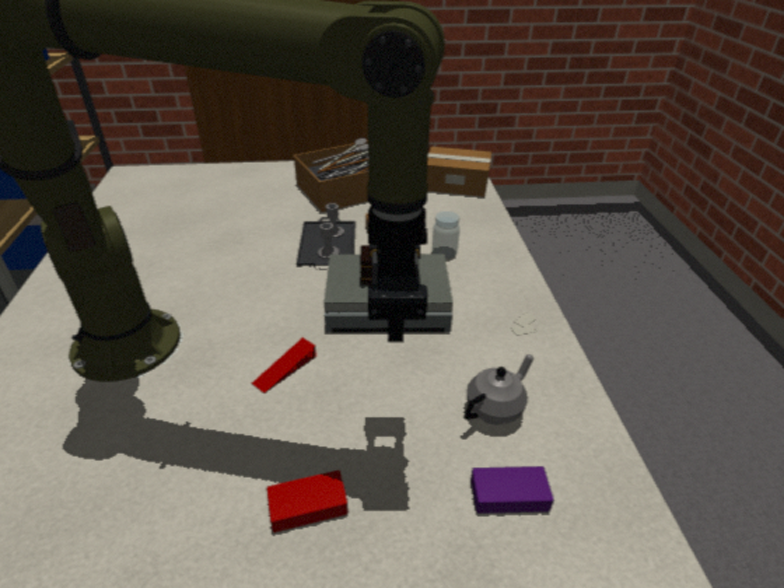

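Both views agree. The column of two cases is at (352,285) on the shut top, both candlesticks are upright on the tray, the wedge is in the carton, and the bystanders haven't moved. Handing in.

```bash
python3 -c "
from cell import *
print(sign_off())"
```

```text
the job is handed in; nothing more can be done
None
```

The job is done and handed in at about 53 s of robot time:

- **Candlestick:** it stands upright on the free half of the tray beside its pair, with its cup top at 88 mm. My first grasp lifted before the fingers had closed and touched nothing, and the second held.
- **Wedge and top:** I drew the wedge out in 4–5 mm tugs at about 7–8 N, and the top rode down with it. About 15 mm before the tip was clear of the rail, the pull dropped to zero and the arm sprang back a few millimetres. That matches the tip leaving the top, which left only the tip's 3 mm for it to fall. The top measured flat at 75 mm, and the wedge lies in the carton.
- **Cases:** only two dark cases were there. One was knocked about 3 cm aside during the run, so I measured it again before picking it up. Both are stacked flat on the shut top, with the upper face at 143 mm and turned within 0.5° of the riser. The column is about 3 mm from the middle.
- **Bystanders:** the other candlestick read within 2 mm of where it started. The teapot and jar show at the same place in the last picture, though the jar's readings scattered by about 1–2 cm.

The wrist and top cameras disagreed by 2–3 mm throughout. In the last side view the arm hid most of the column, so its final check rests on the top camera's picture and depth.

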